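# Stow the microscope kit in its matching nests

### The arm

A 6-joint arm with a two-finger parallel gripper is mounted at the origin on a cart in front of the work surface, level with it; the furniture and walls round the work are solid. World frame = base frame: x ahead of the robot, y to its left, z up, the work surface at z = 0. Lengths are in m, angles in degrees, forces in N, time in s.
With the tool pointing down it reaches from about 0.3 to 0.75 m from the base axis. Payload 8.5 kg.
Tool frame: the origin (TCP) lies on the centre line of the jaws, within the pads' length; the fingertips stand tips_ahead ahead of it and the grasp point (between the pads) lies 3 mm ahead of it (tips_ahead is the distance from the TCP to the fingertips, in m); z points along the fingers, y is the line along which they close (so a half turn about z gives the same grasp; the last joint's range is limited). The gripper opens to 85 mm and grips with 20 to 120 N. Pads are 22 mm wide; open, the fingers measure 114 mm over their backs; the gripper's body (76 mm by 85 mm) begins 54 mm behind the grasp point. The pads swing forward as they close: fully open they stand 13 mm farther back than shut.
Start: joints at [-80.518, 21.807, 74.336, -0, 83.858, -12.336], TCP at [0.204, -0.511, 0.253] pointing down, gripper open.
Joint ranges: [-178.18, 178.18], [-50.72, 133.34], [12.68, 142.11], [-81.47, 261.47], [9.98, 163.14], [-165.26, 165.26]. Speed limits (degrees/s): [136.94, 136.94, 180, 180, 180, 180].

### API

Orientations are given as a 3x3 rotation matrix whose columns are the frame's x, y, z axes.
In Python, from rig import observe, get_image, close_job, tips_ahead gives the robot as it stands.
- The arm moves only by the tool creep_tool, called after "Emit:" as name([rows], argument=value, ...), one row to a line, values as JSON. Schema: {"type":"object","properties":{"increments":{"type":"array","items":{"type":"object","properties":{"sx":{"type":"number"},"sy":{"type":"number"},"sz":{"type":"number"},"yaw":{"type":"number"},"finger_gap":{"type":"number"}},"additionalProperties":false,"required":["finger_gap"]},"minItems":1,"maxItems":10},"grip_n":{"type":"number"},"only":{"type":"string"},"quiet":{"type":"boolean"},"lines":{"type":"string"}},"required":["increments"],"additionalProperties":false}. increments is a list of rows, 1 to 10 of them, each an object with the fields sx, sy, sz (the shift in shares of the most that a row can go, 1 being 50 mm), yaw (a turn about the tool's z in normalised numbers (1 is 90 degrees)), finger_gap (the finger opening in m); a field left out counts as zero (the opening has to be given); each row shifts and turns the commanded pose from where the row before left it, along the tool's axes as they then stand; what a row does not reach is not made up. A row lasts 1/10 s, in which the tool goes at most 0.05 m and 8.59 degrees, less where a joint would pass 70% of its speed; a pose out of reach is approached as far as the arm can. The fingers move at their own pace and stop on an object; grip_n is the grip in N (left out, the last holds). Time passes only in rows, so rows that do not move let the fingers close. The tool returns the time, the measured TCP pose, the force, the opening and the grip force at its end. only (a regular expression) keeps the lines of the reply that match it, lines (a string "A,B") keeps lines A to B, and quiet returns only ok. No shift or turn number may pass 1 either way. Input that does not fit is refused with a message, and nothing moves.
- observe(): the state, without advancing time (a new reading comes with each control period).
- get_image(name): name is "scene" or "top"; returns a dict with "pixels" (384x512x3 uint8, red, green, blue), "depth" (384x512 float32, m along the optical axis (not along the pixel's ray), 0 where there is no reading), "K" (3x3 intrinsics, pixels), "extrinsics" (4x4, takes a point from world to camera coordinates). Camera axes: x right, y down, z forward; pixel columns grow to the right and rows downward; lengths in m; the calibration is good to about 2 mm. A picture is of the moment at which its call begins.
- close_job(): hands the job in; it is judged then, once.
The state is a dict: "time_s": time; "q": joint angles; "qvel": joint speeds; "joint_efforts": joint torques, N m; "position": TCP position; "tool_rot": TCP orientation; "ft_force": force on the tool from outside, world axes, zero at the start; "wrist_torque": the same for the moment, N m; "grip_width": finger opening in m; "gripper_force": force on a finger pad.
Only numpy, scipy, OpenCV 4.12 (cv2) and the standard library are available. Lean on these libraries where they do the work, as an engineer would, in place of code of your own. Each camera call takes 0.05 s, during which the arm holds its last target. There are 200 camera calls.

### The job

Put the microscope kit away: set the objective, the objective can, the vee block and the flat chip box each into the locating nest that matches the shape and size of its foot, upright, flat on the pad inside the lip, and let go. Set things down, do not drop them, and leave the hex key and the dropper bottle where they are.

Things in the scene. Friction and masses are not known exactly. Their poses are not given: they have to be found in the camera images.
- objective: Spare microscope objective, standing upright on its thread ring: brown-grey round barrel, narrower at the top, 35 mm diameter, 61 mm tall. 0.2 to 0.4 kg. Origin: centre of its underside; z up along the barrel.
- can: Screw can for an objective, standing upright, pale below with a black lid, 53 mm diameter, 64 mm tall (the lid, the widest part, is the upper 24 mm; below it 51 mm). Closed. Origin: centre of its underside; z up.
- vee_block: Ground steel vee block with a vee groove in its top: 50 mm along its own x, 36 mm along its own y, 34 mm tall. 0.2 to 0.45 kg. Grasp it across the 36 mm sides (along its y). Origin: centre of its underside; z up.
- chip_box: Flat square dark grey box for chips: 52 x 52 mm, 16 mm tall, light (20 to 45 g). Closed, the lid does not open. Origin: centre of its underside; x and y along its sides, z up.
- nest_small_round: Small round nest, matching the foot of the objective: lip a closed ring of 47 mm inner and 55 mm outer diameter, on a disc of 63 mm. Fixed; origin: centre of its underside, z up. Aluminium with a black rubber pad, top 5 mm above the bench; the lip is 4 mm thick, its top 11 mm above the bench.
- nest_large_round: Large round nest, matching the foot of the can: lip a closed ring of 65 mm inner and 73 mm outer diameter, on a disc of 81 mm. Fixed; origin: centre of its underside, z up. Aluminium with a black rubber pad, top 5 mm above the bench; the lip is 4 mm thick, its top 11 mm above the bench.
- nest_oblong: Oblong nest, matching the foot of the vee block: inside the lip 62 mm along its own x and 48 mm along its own y (outside 70 x 56 mm); the lip is four L-shaped corners, with a gap of 26 mm in the middle of each side. Fixed; origin: centre of its underside, z up. Aluminium with a black rubber pad, top 5 mm above the bench; the lip is 4 mm thick, its top 11 mm above the bench.
- nest_square: Square nest, matching the foot of the chip box: inside the lip 64 x 64 mm (outside 72 x 72 mm), x and y along its sides; the lip is four L-shaped corners, with a gap of 34 mm in the middle of each side for the fingers. Fixed; origin: centre of its underside, z up. Aluminium with a black rubber pad, top 5 mm above the bench; the lip is 4 mm thick, its top 11 mm above the bench.
- hex_key: Bystander: steel hex key lying flat at the left of the work, 34 x 92 mm, 6 mm high. Not to be disturbed. Origin: centre of its underside.
- dropper_bottle: Bystander: pale dropper bottle with an orange nozzle, standing at the far left of the work, 34 mm diameter, 88 mm tall. Not to be disturbed. Origin: centre of its underside.
Mind the look-alikes: they are no part of the job. What is shaped like the objective but purple is not meant.

How it is judged (in metres and radians):
At the end, for the whole second after the job is handed in: Objective in the small round nest, can in the large round, vee block in the oblong, chip box in the square one: each within 10 mm of its centre, underside 2 to 8 mm above the nest's underside (on the pad, not on the lip), tilted under 0.06 rad, released, at rest (horizontal distance between objective and nest_small_round below 0.01 m and z of objective in the frame of nest_small_round between 0.002 and 0.008 m and angle between each of objective, can, vee_block, chip_box's own z axis and vertical below 0.06 rad and linear speed of each of objective, can, vee_block, chip_box below 0.02 m/s and contact force between the fingers and objective below 0.1 N and horizontal distance between can and nest_large_round below 0.01 m and z of can in the frame of nest_large_round between 0.002 and 0.008 m and contact force between the fingers and can below 0.1 N and horizontal distance between vee_block and nest_oblong below 0.01 m and z of vee_block in the frame of nest_oblong between 0.002 and 0.008 m and contact force between the fingers and vee_block below 0.1 N and horizontal distance between chip_box and nest_square below 0.01 m and z of chip_box in the frame of nest_square between 0.002 and 0.008 m and contact force between the fingers and chip_box below 0.1 N); the robot touches nothing.
It fails at once if one of the four things is dropped: it falls, free of the fingers, at more than 0.7 m/s (a fall of about 25 mm) ((linear speed of objective above 0.7 m/s and contact force between the fingers and objective below 0.05 N) or (linear speed of can above 0.7 m/s and contact force between the fingers and can below 0.05 N) or (linear speed of vee_block above 0.7 m/s and contact force between the fingers and vee_block below 0.05 N) or (linear speed of chip_box above 0.7 m/s and contact force between the fingers and chip_box below 0.05 N)).
It fails at once if the hex key is moved by more than 20 mm (distance of hex_key from where it was at the start of the episode above 0.02 m).
It fails at once if the dropper bottle is moved by more than 20 mm (distance of dropper_bottle from where it was at the start of the episode above 0.02 m).
It fails at once if the dropper bottle is knocked over (angle between dropper_bottle's own z axis and vertical above 0.4 rad).
It also fails if it takes over 104 s, if anything falls off the work surface, if the arm or the gripper's body presses on something with over 40 N, if the wrist force passes 120 N, or if a joint passes its speed limit or range.

## Working session

There is one attempt and no reset: what is moved stays moved. The work goes in short steps, Python scripts to look and compute and a tool call to move; the robot and the scene stay as the last step left them, time stands still between calls to the robot, and variables do not carry over. Pictures are saved under pics/ and viewed, at most 14 in all, crops included, and the job is handed in when it is done.

```bash
ls; mkdir -p pics
```

Run:
```python
from rig import *
import cv2,numpy as np
o=observe();print(o, tips_ahead if not callable(tips_ahead) else tips_ahead())
for n in("scene","top"):
    d=get_image(n);np.savez(f"{n}0.npz",**d)
    cv2.imwrite(f"pics/{n}0.png",cv2.resize(d["pixels"][:,:,::-1],(800,600),interpolation=cv2.INTER_CUBIC))
    print(d["K"],d["extrinsics"])
```

```text
pics
{'time_s': 0.0, 'q': array([-8.05163485e+01,  2.18406446e+01,  7.43847505e+01, -7.12067811e-04,
        8.38573220e+01, -1.23360435e+01]), 'qvel': array([-0.04190501, -0.03530837,  0.02039878,  0.01234091,  0.0287683 ,
        0.007454  ]), 'joint_efforts': array([ 2.54588937e-03, -4.48460519e+01, -2.31274438e+01, -2.85973528e-05,
        4.80211238e-03, -2.54265665e-06]), 'position': array([ 0.20437682, -0.51033798,  0.25271501]), 'tool_rot': array([[ 9.28357656e-01,  3.71688040e-01, -2.50058054e-04],
       [ 3.71688006e-01, -9.28356615e-01,  1.42191713e-03],
       [ 2.96366545e-04, -1.41299124e-03, -9.99998958e-01]]), 'ft_force': array([0.85225726, 0.30560713, 0.67805902]), 'wrist_torque': array([ 0.03588163, -0.00360838,  0.04236825]), 'gripper_force': 0.0, 'grip_width': 0.08507667682887535} 0.022
[[406.78438391   0.         260.15530833]
 [  0.         406.78438391 186.02854561]
 [  0.           0.           1.        ]] [[ 0.51423825 -0.85764568 -0.00170791 -0.16082032]
 [-0.76038016 -0.4549956  -0.4634663   0.54617057]
 [ 0.39671278  0.23963076 -0.8861129   0.81587056]
 [ 0.          0.          0.          1.        ]]
[[348.70521355   0.         252.50538419]
 [  0.         348.70521355 186.85924182]
 [  0.           0.           1.        ]] [[-0.02293022 -0.99967206 -0.01140112  0.18943129]
 [-0.99018518  0.02428233 -0.13763607  0.57493083]
 [ 0.13786777  0.0081332  -0.99041725  0.78852054]
 [ 0.          0.          0.          1.        ]]
```

View pics/scene0.png

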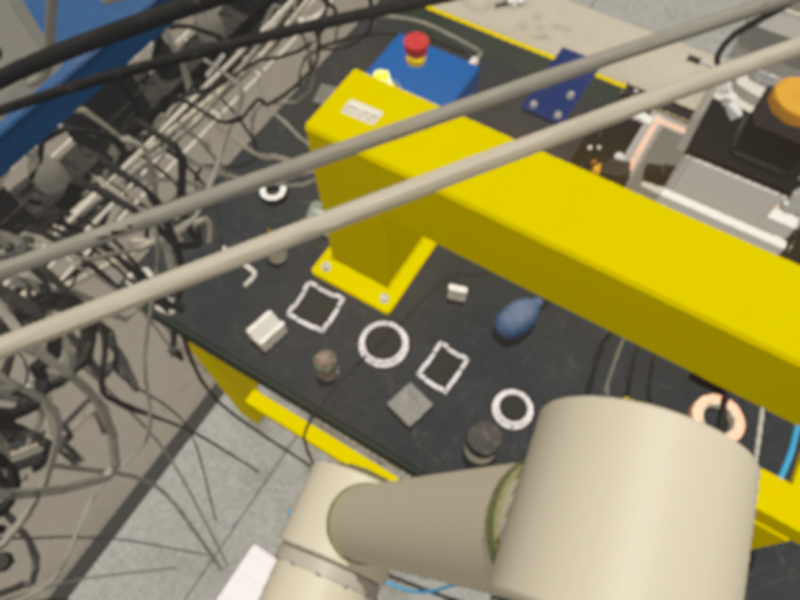

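View pics/top0.png

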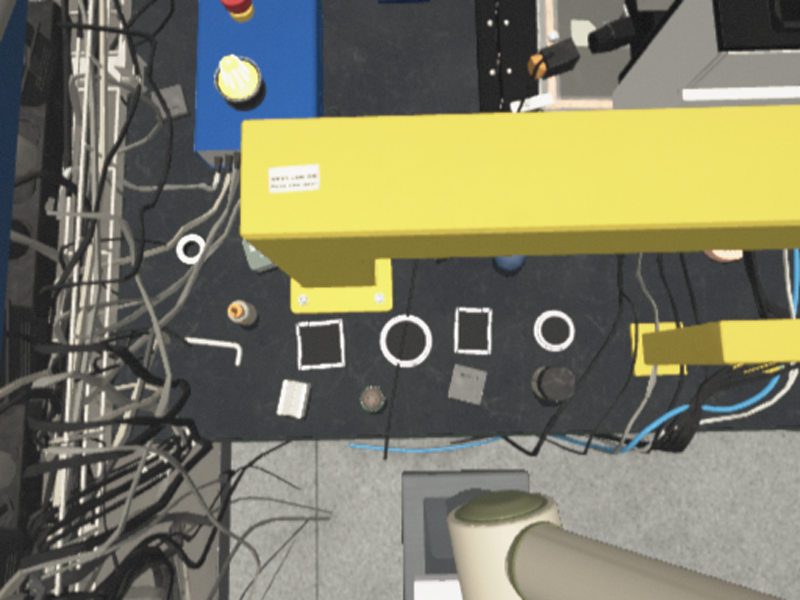

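Top view (800-scale pixels): vee block (293,399), objective candidate (372,399), chip box (467,384), can (553,384). Nests: square (320,345), large round (405,341), oblong (473,331), small round (554,330). Hex key (215,348), dropper bottle (241,312). A yellow beam runs overhead beyond the nests. Next I enlarge and measure.

Create h.py:
```python
import numpy as np,cv2
from rig import *
def world(d):
    K,E=d["K"],d["extrinsics"];v,u=np.mgrid[:384,:512];z=d["depth"]
    p=np.stack([(u-K[0,2])/K[0,0]*z,(v-K[1,2])/K[1,1]*z,z],-1)
    return (p-E[:3,3])@E[:3,:3]
def cast(d,uv,h):
    K,E=d["K"],d["extrinsics"];uv=np.atleast_2d(uv).astype(float)
    r=np.c_[(uv-K[[0,1],[2,2]])/K[0,0],np.ones(len(uv))]@E[:3,:3]
    c=-E[:3,:3].T@E[:3,3];return c+r*((h-c[2])/r[:,2])[:,None]
```

Run:
```python
from h import *
d=dict(np.load("top0.npz"));W=world(d);s=512/800
im=d["pixels"]
cv2.imwrite("pics/crop1.png",cv2.resize(im[190:290,130:400,::-1],(800,296),interpolation=cv2.INTER_CUBIC))
def at(n,x,y): print(n,W[int(y*s),int(x*s)].round(3), im[int(y*s),int(x*s)])
for n,x,y in [("vee",293,399),("obj",372,399),("chip",467,384),("can",553,382),("beamtop",500,180),("beamfront",500,245),("foot",340,300),("beam2",750,340),("beam2l",655,345),("bench",600,300),("cable",402,370),("dropper",241,310),("cable2",625,340),("cable3",590,400)]: at(n,x,y)
# nests: bright thin pixels near z .011
m=((im.min(2)>150)&(abs(W[...,2]-.008)<.02)).astype(np.uint8)
m[:,:175]=0;m[:195]=0;m[235:]=0
m=cv2.morphologyEx(m,cv2.MORPH_CLOSE,np.ones((5,5)))
n,l,st,c=cv2.connectedComponentsWithStats(m)
for i in range(1,n):
    if st[i,4]<30:continue
    ys,xs=np.where(l==i);p=cast(d,np.c_[xs,ys],.011)[:,:2].astype(np.float32)
    (a,b),r=cv2.minEnclosingCircle(p);q=cv2.minAreaRect(p)
    print(c[i]/s,st[i,4],"circ",round(a,4),round(b,4),round(2*r,4),"rect",np.round(q[0],4),np.round(q[1],4),round(q[2],1))
# things: height components
m=((W[...,2]>.012)&(W[...,2]<.1)&(W[...,0]>.3)&(W[...,0]<.62)&(abs(W[...,1])<.5)).astype(np.uint8)
n,l,st,c=cv2.connectedComponentsWithStats(m)
for i in range(1,n):
    if st[i,4]<60:continue
    P=W[l==i];t=np.percentile(P[:,2],90);T=P[P[:,2]>t-.008][:,:2].astype(np.float32);q=cv2.minAreaRect(T)
    print(c[i]/s,st[i,4],"top",t.round(3),"rect",np.round(q[0],4),np.round(q[1],4),round(q[2],1))
```

```text
vee [0.422 0.335 0.023] [235 232 225]
obj [0.422 0.212 0.062] [167 149 134]
chip [0.44  0.071 0.019] [146 143 136]
can [ 0.441 -0.047  0.065] [87 85 80]
beamtop [0.643 0.068 0.352] [242 231 109]
beamfront [0.593 0.06  0.294] [130 118  51]
foot [0.572 0.263 0.014] [244 238 117]
beam2 [ 0.487 -0.213  0.262] [240 226 106]
beam2l [ 0.491 -0.205  0.053] [136 121  54]
bench [ 0.564 -0.149  0.003] [68 69 71]
cable [0.463 0.168 0.001] [68 70 70]
dropper [0.556 0.404 0.062] [232 180 111]
cable2 [ 0.501 -0.183  0.003] [64 65 67]
cable3 [ 0.409 -0.121  0.001] [65 66 69]
[473.00745413 330.27522936] 218 circ 0.52 0.0554 0.0874 rect [0.5201 0.0554] [0.0563 0.0711] 87.8
[552.44377163 330.48767301] 289 circ 0.5175 -0.0702 0.0643 rect [ 0.517  -0.0706] [0.0611 0.0608] 88.6
[405.         340.22381757] 370 circ 0.5074 0.1613 0.0822 rect [0.5074 0.1613] [0.0791 0.0809] 43.4
[321.20439914 341.86561159] 233 circ 0.5058 0.2929 0.0976 rect [0.5049 0.294 ] [0.0735 0.0713] 3.5
[767.41798885 288.79180961] 583 top 0.087 rect [ 0.5997 -0.3399] [0.0424 0.0087] 16.5
[620.03038194 331.2427662 ] 432 top 0.075 rect [
[... 355 characters left out ...]
429] [0.0193 0.0048] 55.6
[240.94929245 311.34286557] 212 top 0.067 rect [0.5561 0.4122] [0.0185 0.0196] 74.2
[711.91898349 393.10925282] 1151 top 0.023 rect [ 0.4315 -0.2969] [0.0887 0.2659] 28.1
[466.77827381 383.21834416] 462 top 0.018 rect [0.4392 0.0687] [0.0513 0.0512] 74.5
[554.64622642 382.52063679] 530 top 0.067 rect [ 0.4382 -0.0565] [0.0509 0.049 ] 88.6
[292.65879755 397.57982337] 368 top 0.035 rect [0.4242 0.3336] [0.0363 0.0499] 78.0
[371.74202128 397.4318484 ] 188 top 0.062 rect [0.422  0.2147] [0.0292 0.0284] 25.1
[193.22630495 439.84375   ] 182 top 0.098 rect [0.3745 0.4553] [0.0365 0.0438] 10.2
[223.21714744 475.96153846] 78 top 0.08 rect [0.3167 0.4324] [0.0056 0.0026] 41.3
```

View pics/crop1.png

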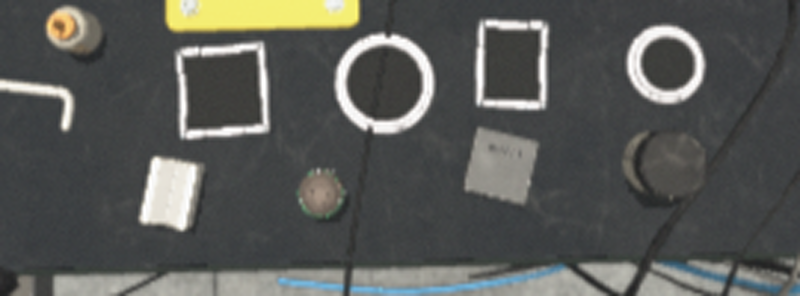

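Crop: all four things and four nests are visible. Objective candidates: the brown-grey barrel at crop (321,193), which is 62 mm tall with a 28 mm top and so fits the description. I see no purple look-alike in view (probably hidden). One thin dark cable crosses the large round nest at crop (380,80), so I check its height and compare the nest centres with the scene camera.

Run:
```python
from h import *
d=dict(np.load("top0.npz"));e=dict(np.load("scene0.npz"));W=world(d);S=world(e);s=512/800
for v in (205,215,225,240,255,265,275,285):
    r=d["pixels"][v,235:275].sum(1).astype(int);u=235+r.argmin();print(v,u,r.min(),W[v,u].round(3))
def rg(n,P,x,y,k=.075,z=(-.01,.1)):
    q=P[(abs(P[...,0]-x)<k)&(abs(P[...,1]-y)<k)&(P[...,2]>z[0])&(P[...,2]<z[1])]
    return q
im=e["pixels"]
m0=(im.min(2)>150)
for n,x,y in (("sq",.505,.293),("lr",.507,.161),("ob",.52,.055),("sr",.5175,-.07)):
    for nm,D,P in(("top",d,W),("scene",e,S)):
        m=(abs(P[...,0]-x)<.05)&(abs(P[...,1]-y)<.05)&(P[...,2]>-.01)&(P[...,2]<.02)&(D["pixels"].min(2)>150)
        ys,xs=np.where(m);p=cast(D,np.c_[xs,ys],.009)[:,:2].astype(np.float32);q=cv2.minAreaRect(p)
        print(n,nm,len(p),np.round(q[0],4),np.round(q[1],4),round(q[2],1),"mid",((p.max(0)+p.min(0))/2).round(4))
for n,x,y,h in (("vee",.424,.334,.034),("obj",.422,.2147,.061),("chip",.4392,.0687,.016),("can",.4382,-.0565,.064)):
    m=(abs(S[...,0]-x)<.04)&(abs(S[...,1]-y)<.04)&(abs(S[...,2]-h)<.006)
    p=S[m][:,:2].astype(np.float32);q=cv2.minAreaRect(p);print(n,len(p),np.round(q[0],4),np.round(q[1],4),round(q[2],1))
b=W[(d["pixels"][...,0]>90)&(d["pixels"][...,2]<.6*d["pixels"][...,0])&(W[...,2]>.05)&(W[...,1]>-.1)]
for z in np.arange(.05,.4,.05):
    t=b[abs(b[:,2]-z)<.02]; 
    if len(t): print("beam z",z.round(2),"x min",np.percentile(t[:,0],2).round(3),"y",t[:,1].min().round(3),t[:,1].max().round(3))
```

```text
205 239 191 [0.54  0.211 0.002]
215 258 154 [0.514 0.164 0.01 ]
225 257 151 [0.49  0.167 0.007]
240 254 159 [0.454 0.175 0.012]
255 250 172 [0.419 0.186 0.013]
265 250 159 [0.395 0.186 0.009]
275 247 157 [ 0.371  0.194 -0.   ]
285 247 178 [ 0.346  0.195 -0.013]
sq top 254 [0.5047 0.2944] [0.0742 0.0718] 3.5 mid [0.505 0.294]
sq scene 254 [0.5028 0.2943] [0.0774 0.0778] 3.1 mid [0.5032 0.2947]
lr top 361 [0.5075 0.1613] [0.0793 0.0811] 43.4 mid [0.508  0.1607]
lr scene 352 [0.5038 0.1586] [0.0818 0.0812] 79.5 mid [0.5038 0.1596]
ob top 215 [0.5203 0.0552] [0.0564 0.0712] 87.8 mid [0.5202 0.0552]
ob scene 253 [0.5184 0.0559] [0.0601 0.0752] 86.6 mid [0.5187 0.0562]
sr top 277 [ 0.5171 -0.0712] [0.0612 0.061 ] 88.6 mid [ 0.5172 -0.0711]
sr scene 317 [ 0.5143 -0.0726] [0.0634 0.0634] 27.4 mid [ 0.5142 -0.072 ]
vee 178 [0.4208 0.333 ] [0.039  0.0487] 80.0
obj 85 [0.4188 0.2118] [0.0254 0.0244] 73.1
chip 435 [0.4358 0.068 ] [0.0516 0.052 ] 74.6
can 417 [ 0.4351 -0.0575] [0.0505 0.0505] 69.2
beam z 0.05 x min 0.547 y 0.207 0.422
beam z 0.1 x min 0.577 y 0.207 0.429
beam z 0.15 x min 0.593 y -0.036 0.414
beam z 0.2 x min 0.593 y -0.025 0.318
beam z 0.25 x min 0.593 y -0.1 0.318
beam z 0.3 x min 0.593 y -0.1 0.317
beam z 0.35 x min 0.593 y -0.1 0.323
```

Cable lies on the bench (about 10 mm high), nothing overhead in the way. Beam face is at x=0.593, clear of the nests. The two cameras agree within 3 mm, so I average them. Moving now.

Careful with the scale: shifts go in shares of 50 mm and turns go in shares of 90 degrees. That gives: -0.0311 m is -0.622, 0.0238 m is 0.476.

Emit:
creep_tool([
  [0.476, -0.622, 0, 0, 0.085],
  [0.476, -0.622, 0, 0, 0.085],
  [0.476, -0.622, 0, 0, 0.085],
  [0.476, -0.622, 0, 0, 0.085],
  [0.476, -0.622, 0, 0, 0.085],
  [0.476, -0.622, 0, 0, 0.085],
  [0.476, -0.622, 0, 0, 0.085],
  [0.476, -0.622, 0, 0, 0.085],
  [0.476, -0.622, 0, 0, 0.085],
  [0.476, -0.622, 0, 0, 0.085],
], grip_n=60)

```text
refused: increments[0]: [0.476, -0.622, 0, 0, 0.085] is not of type 'object' (schema: type "object"). Nothing was moved.
```

Refused on format, not on reach. It needs a list of objects with named fields.

Emit:
creep_tool([
  {"sx":0.476, "sy":-0.622, "finger_gap":0.085},
  {"sx":0.476, "sy":-0.622, "finger_gap":0.085},
  {"sx":0.476, "sy":-0.622, "finger_gap":0.085},
  {"sx":0.476, "sy":-0.622, "finger_gap":0.085},
  {"sx":0.476, "sy":-0.622, "finger_gap":0.085},
  {"sx":0.476, "sy":-0.622, "finger_gap":0.085},
  {"sx":0.476, "sy":-0.622, "finger_gap":0.085},
  {"sx":0.476, "sy":-0.622, "finger_gap":0.085},
  {"sx":0.476, "sy":-0.622, "finger_gap":0.085},
  {"sx":0.476, "sy":-0.622, "finger_gap":0.085},
], grip_n=60)

```text
time_s: 1.1
position: [0.3097, -0.1318, 0.2533]
tool_rot: [[0.929, 0.371, -0.0], [0.371, -0.929, 0.0], [0.0, -0.0, -1.0]]
ft_force: [1.2, -0.4, -0.2]
grip_width: 0.085
gripper_force: 0.0
```

Emit:
creep_tool([
  {"sx":0.476, "sy":-0.622, "finger_gap":0.085},
  {"sx":0.476, "sy":-0.622, "finger_gap":0.085},
  {"yaw":0.0811, "finger_gap":0.085},
  {"yaw":0.0811, "finger_gap":0.085},
  {"yaw":0.08, "finger_gap":0.085},
  {"finger_gap":0.085},
  {"finger_gap":0.085},
])

```text
time_s: 1.8
position: [0.3308, -0.058, 0.2532]
tool_rot: [[1.0, 0.004, -0.0], [0.004, -1.0, 0.0], [-0.0, -0.0, -1.0]]
ft_force: [0.5, 0.3, 0.7]
grip_width: 0.0846
gripper_force: 0.0
```

Scaled: 0.036 m is 0.72, 0.035 m is 0.7.

Emit:
creep_tool([
  {"sx":0.7, "sz":0.4, "finger_gap":0.085},
  {"sx":0.72, "sz":0.6, "finger_gap":0.085},
  {"sx":0.7, "sy":-0.02, "sz":0.6, "finger_gap":0.085},
  {"sz":0.6, "finger_gap":0.085},
  {"sz":0.6, "finger_gap":0.085},
  {"sz":0.4, "finger_gap":0.085},
  {"sz":0.4, "finger_gap":0.085},
  {"sz":0.36, "finger_gap":0.085},
  {"finger_gap":0.085},
])

```text
time_s: 2.7
position: [0.436, -0.0568, 0.0537]
tool_rot: [[1.0, 0.002, -0.004], [0.002, -1.0, 0.002], [-0.004, -0.002, -1.0]]
ft_force: [0.2, 0.3, 0.4]
grip_width: 0.0847
gripper_force: 0.0
```

Emit:
creep_tool([
  {"finger_gap":0.045},
  {"finger_gap":0.045},
  {"finger_gap":0.045},
  {"finger_gap":0.045},
  {"finger_gap":0.045},
  {"finger_gap":0.045},
], grip_n=60)

```text
time_s: 3.3
position: [0.4374, -0.0572, 0.0566]
tool_rot: [[1.0, 0.001, 0.002], [0.001, -1.0, -0.001], [0.002, 0.001, -1.0]]
ft_force: [-1.3, 0.1, 7.7]
grip_width: 0.0501
gripper_force: 61.2
```

Run:
```python
from h import *
d=get_image("scene");cv2.imwrite("pics/grip1.png",cv2.resize(d["pixels"][150:330,150:390,::-1],(800,600),interpolation=cv2.INTER_CUBIC))
```

```text
(no output)
```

View pics/grip1.png

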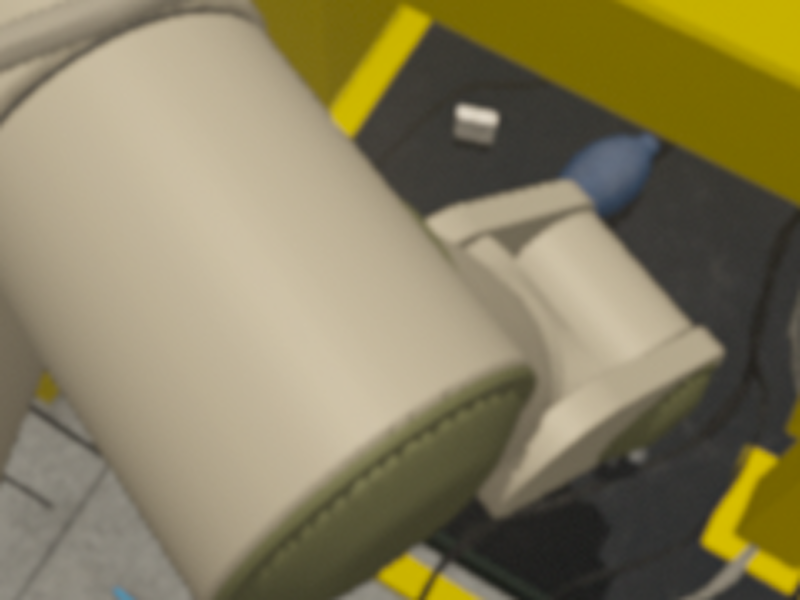

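The forearm hides the grasp here. The grip reads 50 mm and 61 N, so the can is held. I lift it and carry it.

Scaled: -0.03 m is -0.6, -0.02 m is -0.4.

Emit:
creep_tool([
  {"sz":-0.2, "finger_gap":0.045},
  {"sz":-0.4, "finger_gap":0.045},
  {"sz":-0.6, "finger_gap":0.045},
  {"sz":-0.6, "finger_gap":0.045},
  {"finger_gap":0.045},
  {"finger_gap":0.045},
  {"finger_gap":0.045},
])

```text
time_s: 4.05
position: [0.4363, -0.0567, 0.1448]
tool_rot: [[1.0, 0.0, -0.001], [0.0, -1.0, 0.001], [-0.001, -0.001, -1.0]]
ft_force: [0.3, 0.2, -1.4]
grip_width: 0.0497
gripper_force: 62.3
```

Scaled: -0.0271 m is -0.542, 0.0087 m is 0.174.

Emit:
creep_tool([
  {"sx":0.174, "sy":-0.542, "finger_gap":0.045},
  {"sx":0.174, "sy":-0.542, "finger_gap":0.045},
  {"sx":0.174, "sy":-0.542, "finger_gap":0.045},
  {"sx":0.174, "sy":-0.542, "finger_gap":0.045},
  {"sx":0.174, "sy":-0.542, "finger_gap":0.045},
  {"sx":0.174, "sy":-0.542, "finger_gap":0.045},
  {"sx":0.174, "sy":-0.542, "finger_gap":0.045},
  {"sx":0.174, "sy":-0.542, "finger_gap":0.045},
  {"finger_gap":0.045},
  {"finger_gap":0.045},
])

```text
time_s: 5.05
position: [0.5058, 0.16, 0.1442]
tool_rot: [[1.0, 0.001, -0.002], [0.001, -1.0, -0.0], [-0.002, 0.0, -1.0]]
ft_force: [0.1, -0.2, -0.6]
grip_width: 0.0502
gripper_force: 62.4
```

Run:
```python
from h import *
d=get_image("top");np.savez("top1.npz",**d);cv2.imwrite("pics/can1.png",cv2.resize(d["pixels"][130:330,130:400,::-1],(800,593),interpolation=cv2.INTER_CUBIC))
```

```text
(no output)
```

View pics/can1.png

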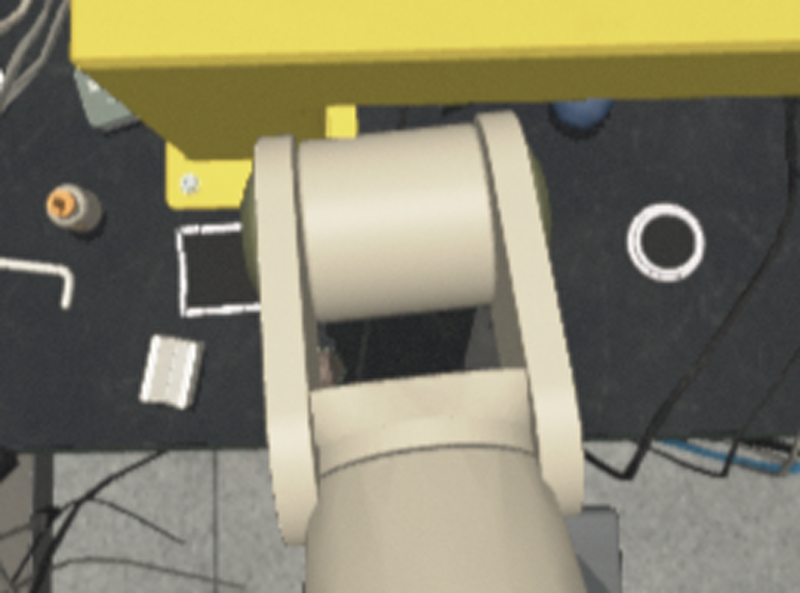

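The wrist hides the nest from above but clears the beam. I descend by force.

Scaled: 0.025 m is 0.5, 0.015 m is 0.3.

Emit:
creep_tool([
  {"sz":0.5, "finger_gap":0.045},
  {"sz":0.5, "finger_gap":0.045},
  {"sz":0.3, "finger_gap":0.045},
  {"sz":0.16, "finger_gap":0.045},
  {"finger_gap":0.045},
  {"sz":0.08, "finger_gap":0.045},
  {"sz":0.06, "finger_gap":0.045},
  {"sz":0.04, "finger_gap":0.045},
  {"finger_gap":0.045},
  {"finger_gap":0.045},
])

```text
time_s: 6.1
position: [0.5064, 0.1599, 0.0635]
tool_rot: [[1.0, 0.0, 0.0], [0.0, -1.0, 0.0], [0.0, -0.0, -1.0]]
ft_force: [-0.3, -0.4, -1.5]
grip_width: 0.0503
gripper_force: 62.4
```

Scaled: 0.001 m is 0.02.

Emit:
creep_tool([
  {"sz":0.02, "finger_gap":0.045},
  {"sz":0.02, "finger_gap":0.045},
  {"finger_gap":0.045},
  {"finger_gap":0.045},
])

```text
time_s: 6.5
position: [0.5065, 0.1599, 0.0617]
tool_rot: [[1.0, 0.0, 0.001], [0.0, -1.0, 0.0], [0.001, -0.0, -1.0]]
ft_force: [-1.2, 0.1, 4.0]
grip_width: 0.05
gripper_force: 62.9
```

Emit:
creep_tool([
  {"sz":0.02, "finger_gap":0.045},
  {"sz":0.02, "finger_gap":0.045},
  {"finger_gap":0.045},
  {"finger_gap":0.045},
])

```text
time_s: 6.9
position: [0.5067, 0.16, 0.0615]
tool_rot: [[1.0, 0.001, 0.002], [0.001, -1.0, 0.0], [0.002, -0.0, -1.0]]
ft_force: [-7.1, 1.1, 24.5]
grip_width: 0.0497
gripper_force: 65.1
```

Contact at 5 mm above its height on the bench, so it sits on the pad. I release it, rise and go over the objective.

Scaled: -0.002 m is -0.04.

Emit:
creep_tool([
  {"sz":-0.04, "finger_gap":0.045},
  {"finger_gap":0.06},
  {"finger_gap":0.085},
  {"finger_gap":0.085},
  {"finger_gap":0.085},
  {"finger_gap":0.085},
])

```text
time_s: 7.5
position: [0.5063, 0.1599, 0.0611]
tool_rot: [[1.0, 0.0, -0.0], [0.0, -1.0, -0.0], [-0.0, 0.0, -1.0]]
ft_force: [-0.3, 0.1, 0.0]
grip_width: 0.0853
gripper_force: 0.0
```

Emit:
creep_tool([
  {"sz":-0.2, "finger_gap":0.085},
  {"sz":-0.6, "finger_gap":0.085},
  {"sz":-0.8, "finger_gap":0.085},
  {"sz":-0.6, "finger_gap":0.085},
  {"sx":-0.56, "sy":-0.354, "finger_gap":0.085},
  {"sx":-0.58, "sy":-0.356, "finger_gap":0.085},
  {"sx":-0.58, "sy":-0.356, "finger_gap":0.085},
  {"finger_gap":0.085},
  {"finger_gap":0.085},
])

```text
time_s: 8.4
position: [0.4204, 0.2134, 0.1721]
tool_rot: [[1.0, 0.001, 0.001], [0.001, -1.0, 0.0], [0.001, -0.0, -1.0]]
ft_force: [0.9, -0.4, 0.5]
grip_width: 0.0847
gripper_force: 0.0
```

Run:
```python
from h import *
d=get_image("top");np.savez("top1.npz",**d);cv2.imwrite("pics/obj1.png",cv2.resize(d["pixels"][150:330,130:400,::-1],(800,533),interpolation=cv2.INTER_CUBIC))
```

```text
(no output)
```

View pics/obj1.png

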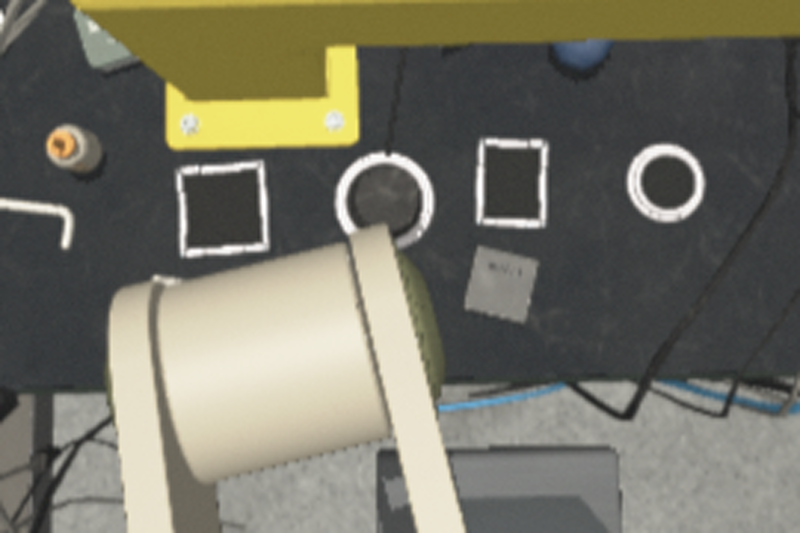

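The can sits in the large round nest, crop (388,200). Next I descend on the objective.

Scaled: 0.03 m is 0.6, 0.025 m is 0.5.

Emit:
creep_tool([
  {"sz":0.6, "finger_gap":0.085},
  {"sz":0.6, "finger_gap":0.085},
  {"sz":0.6, "finger_gap":0.085},
  {"sz":0.5, "finger_gap":0.085},
  {"sz":0.42, "finger_gap":0.085},
  {"finger_gap":0.085},
  {"finger_gap":0.085},
])

```text
time_s: 9.15
position: [0.4213, 0.2128, 0.0356]
tool_rot: [[1.0, -0.001, 0.0], [-0.001, -1.0, -0.0], [0.0, 0.0, -1.0]]
ft_force: [0.7, 0.4, 0.3]
grip_width: 0.0853
gripper_force: 0.0
```

Emit:
creep_tool([
  {"finger_gap":0.05},
  {"finger_gap":0.025},
  {"finger_gap":0.025},
  {"finger_gap":0.025},
  {"finger_gap":0.025},
  {"finger_gap":0.025},
  {"finger_gap":0.025},
  {"finger_gap":0.025},
], grip_n=50)

```text
time_s: 9.95
position: [0.4207, 0.2133, 0.0361]
tool_rot: [[1.0, 0.001, 0.001], [0.001, -1.0, 0.0], [0.001, -0.0, -1.0]]
ft_force: [-0.8, -0.6, 7.4]
grip_width: 0.0325
gripper_force: 49.2
```

Scaled: -0.03 m is -0.6, -0.01 m is -0.2.

Emit:
creep_tool([
  {"sz":-0.2, "finger_gap":0.025},
  {"sz":-0.6, "finger_gap":0.025},
  {"sz":-0.6, "finger_gap":0.025},
  {"sz":-0.6, "finger_gap":0.025},
  {"finger_gap":0.025},
  {"finger_gap":0.025},
])

```text
time_s: 10.55
position: [0.4201, 0.2131, 0.1355]
tool_rot: [[1.0, 0.0, 0.001], [0.0, -1.0, 0.0], [0.001, -0.0, -1.0]]
ft_force: [0.4, -0.4, -2.7]
grip_width: 0.0326
gripper_force: 50.3
```

Emit:
creep_tool([
  {"sx":0.212, "sy":0.634, "finger_gap":0.025},
  {"sx":0.212, "sy":0.634, "finger_gap":0.025},
  {"sx":0.212, "sy":0.634, "finger_gap":0.025},
  {"sx":0.212, "sy":0.634, "finger_gap":0.025},
  {"sx":0.212, "sy":0.634, "finger_gap":0.025},
  {"sx":0.212, "sy":0.634, "finger_gap":0.025},
  {"sx":0.212, "sy":0.634, "finger_gap":0.025},
  {"sx":0.212, "sy":0.634, "finger_gap":0.025},
  {"sx":0.21, "sy":0.634, "finger_gap":0.025},
  {"finger_gap":0.025},
])

```text
time_s: 11.55
position: [0.5163, -0.0753, 0.1337]
tool_rot: [[1.0, -0.003, -0.002], [-0.003, -1.0, -0.0], [-0.002, 0.0, -1.0]]
ft_force: [0.1, 0.4, -2.7]
grip_width: 0.0325
gripper_force: 50.6
```

Emit:
creep_tool([
  {"sz":0.6, "finger_gap":0.025},
  {"sz":0.6, "finger_gap":0.025},
  {"sz":0.4, "finger_gap":0.025},
  {"sz":0.2, "finger_gap":0.025},
  {"finger_gap":0.025},
  {"sz":0.04, "finger_gap":0.025},
  {"finger_gap":0.025},
  {"finger_gap":0.025},
])

```text
time_s: 12.35
position: [0.5161, -0.0722, 0.044]
tool_rot: [[1.0, 0.0, 0.001], [0.0, -1.0, -0.0], [0.001, 0.0, -1.0]]
ft_force: [-0.2, 1.3, -2.1]
grip_width: 0.0322
gripper_force: 50.6
```

Scaled: 0.001 m is 0.02.

Emit:
creep_tool([
  {"sz":0.02, "finger_gap":0.025},
  {"sz":0.02, "finger_gap":0.025},
  {"finger_gap":0.025},
  {"finger_gap":0.025},
])

```text
time_s: 12.75
position: [0.5157, -0.0721, 0.0413]
tool_rot: [[1.0, 0.0, -0.0], [0.0, -1.0, 0.0], [-0.0, -0.0, -1.0]]
ft_force: [0.3, 0.1, -2.4]
grip_width: 0.0323
gripper_force: 50.6
```

Emit:
creep_tool([
  {"sz":0.02, "finger_gap":0.025},
  {"sz":0.02, "finger_gap":0.025},
  {"finger_gap":0.025},
  {"finger_gap":0.025},
])

```text
time_s: 13.15
position: [0.5159, -0.0721, 0.0411]
tool_rot: [[1.0, 0.001, 0.001], [0.001, -1.0, -0.001], [0.001, 0.001, -1.0]]
ft_force: [-5.1, 1.2, 19.0]
grip_width: 0.0324
gripper_force: 52.8
```

On the pad. I release it and go over the chip box.

Scaled: -0.002 m is -0.04.

Emit:
creep_tool([
  {"sz":-0.04, "finger_gap":0.025},
  {"finger_gap":0.05},
  {"finger_gap":0.085},
  {"finger_gap":0.085},
  {"finger_gap":0.085},
  {"finger_gap":0.085},
])

```text
time_s: 13.75
position: [0.5158, -0.0721, 0.0412]
tool_rot: [[1.0, 0.0, -0.0], [0.0, -1.0, 0.0], [-0.0, -0.0, -1.0]]
ft_force: [1.1, 0.1, -0.5]
grip_width: 0.0853
gripper_force: 0.0
```

Emit:
creep_tool([
  {"sz":-0.2, "finger_gap":0.085},
  {"sz":-0.6, "finger_gap":0.085},
  {"sz":-0.8, "finger_gap":0.085},
  {"sz":-0.4, "finger_gap":0.085},
  {"sx":-0.522, "sy":-0.934, "finger_gap":0.085},
  {"sx":-0.522, "sy":-0.934, "finger_gap":0.085},
  {"sx":-0.522, "sy":-0.934, "finger_gap":0.085},
  {"yaw":0.0867, "finger_gap":0.085},
  {"yaw":0.0856, "finger_gap":0.085},
  {"finger_gap":0.085},
])

```text
time_s: 14.75
position: [0.4425, 0.0591, 0.1421]
tool_rot: [[0.964, -0.267, 0.001], [-0.267, -0.964, -0.0], [0.001, -0.0, -1.0]]
ft_force: [0.3, 0.3, 1.0]
grip_width: 0.0851
gripper_force: 0.0
```

Run:
```python
from h import *
print(observe()["position"])
d=get_image("top");np.savez("top2.npz",**d);cv2.imwrite("pics/chip1.png",cv2.resize(d["pixels"][150:330,130:400,::-1],(800,533),interpolation=cv2.INTER_CUBIC))
```

```text
[0.44250307 0.05911335 0.14206592]
```

View pics/chip1.png

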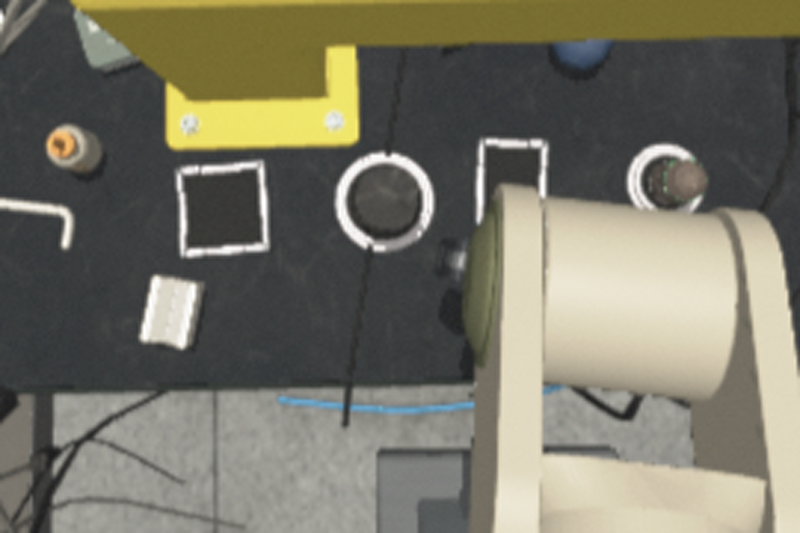

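Can centred at crop (388,200). The objective stands in the small nest, leaning outward only by perspective (crop 680,178). The last translation fell about 10 mm short, so I correct that and descend on the chip box.

Scaled: 0.03 m is 0.6, 0.016 m is 0.32.

Emit:
creep_tool([
  {"sx":-0.148, "sy":-0.152, "finger_gap":0.085},
  {"sz":0.6, "finger_gap":0.085},
  {"sz":0.6, "finger_gap":0.085},
  {"sz":0.6, "finger_gap":0.085},
  {"sz":0.32, "finger_gap":0.085},
  {"sz":0.2, "finger_gap":0.085},
  {"finger_gap":0.085},
  {"finger_gap":0.085},
])

```text
time_s: 15.6
position: [0.4377, 0.0682, 0.0259]
tool_rot: [[0.964, -0.266, 0.001], [-0.266, -0.964, -0.0], [0.001, -0.0, -1.0]]
ft_force: [-0.1, -0.5, 0.5]
grip_width: 0.0848
gripper_force: 0.0
```

Emit:
creep_tool([
  {"finger_gap":0.065},
  {"finger_gap":0.045},
  {"finger_gap":0.045},
  {"finger_gap":0.045},
  {"finger_gap":0.045},
  {"finger_gap":0.045},
  {"finger_gap":0.045},
], grip_n=30)

```text
time_s: 16.3
position: [0.4377, 0.0681, 0.0261]
tool_rot: [[0.964, -0.267, 0.001], [-0.267, -0.964, -0.0], [0.001, -0.0, -1.0]]
ft_force: [-2.3, 0.4, 7.8]
grip_width: 0.0513
gripper_force: 30.4
```

Scaled: -0.04 m is -0.8, -0.03 m is -0.6, -6.3 degrees / 90 = -0.07.

Emit:
creep_tool([
  {"sz":-0.2, "finger_gap":0.045},
  {"sz":-0.6, "finger_gap":0.045},
  {"sz":-0.8, "finger_gap":0.045},
  {"sz":-0.6, "finger_gap":0.045},
  {"yaw":-0.07, "finger_gap":0.045},
  {"yaw":-0.07, "finger_gap":0.045},
  {"yaw":-0.0689, "finger_gap":0.045},
  {"finger_gap":0.045},
  {"finger_gap":0.045},
])

```text
time_s: 17.2
position: [0.4374, 0.0681, 0.1358]
tool_rot: [[0.998, 0.055, 0.0], [0.055, -0.998, -0.0], [0.0, 0.0, -1.0]]
ft_force: [0.8, -0.1, -0.8]
grip_width: 0.0509
gripper_force: 32.1
```

Emit:
creep_tool([
  {"sx":0.198, "sy":-0.556, "finger_gap":0.045},
  {"sx":0.198, "sy":-0.556, "finger_gap":0.045},
  {"sx":0.198, "sy":-0.556, "finger_gap":0.045},
  {"sx":0.198, "sy":-0.556, "finger_gap":0.045},
  {"sx":0.198, "sy":-0.556, "finger_gap":0.045},
  {"sx":0.198, "sy":-0.556, "finger_gap":0.045},
  {"sx":0.198, "sy":-0.556, "finger_gap":0.045},
  {"sx":0.192, "sy":-0.55, "finger_gap":0.045},
  {"finger_gap":0.045},
  {"finger_gap":0.045},
])

```text
time_s: 18.2
position: [0.503, 0.2945, 0.1351]
tool_rot: [[0.998, 0.057, -0.001], [0.057, -0.998, -0.0], [-0.001, 0.0, -1.0]]
ft_force: [-0.0, 0.2, -0.3]
grip_width: 0.0506
gripper_force: 32.1
```

Scaled: 0.03 m is 0.6, 0.025 m is 0.5.

Emit:
creep_tool([
  {"sz":0.6, "finger_gap":0.045},
  {"sz":0.6, "finger_gap":0.045},
  {"sz":0.5, "finger_gap":0.045},
  {"sz":0.2, "finger_gap":0.045},
  {"sz":0.1, "finger_gap":0.045},
  {"sz":0.04, "finger_gap":0.045},
  {"sz":0.02, "finger_gap":0.045},
  {"finger_gap":0.045},
  {"finger_gap":0.045},
])

```text
time_s: 19.1
position: [0.5036, 0.2945, 0.033]
tool_rot: [[0.998, 0.058, 0.001], [0.058, -0.998, 0.0], [0.001, -0.0, -1.0]]
ft_force: [-0.6, -0.3, -0.6]
grip_width: 0.0512
gripper_force: 32.1
```

Emit:
creep_tool([
  {"sz":0.02, "finger_gap":0.045},
  {"sz":0.02, "finger_gap":0.045},
  {"finger_gap":0.045},
  {"finger_gap":0.045},
])

```text
time_s: 19.5
position: [0.5035, 0.2945, 0.0312]
tool_rot: [[0.998, 0.058, 0.001], [0.058, -0.998, 0.0], [0.001, -0.0, -1.0]]
ft_force: [-2.0, -0.9, 7.3]
grip_width: 0.0512
gripper_force: 32.8
```

Scaled: -0.001 m is -0.02.

Emit:
creep_tool([
  {"sz":-0.02, "finger_gap":0.045},
  {"finger_gap":0.06},
  {"finger_gap":0.085},
  {"finger_gap":0.085},
  {"finger_gap":0.085},
  {"finger_gap":0.085},
])

```text
time_s: 20.1
position: [0.5033, 0.2944, 0.0313]
tool_rot: [[0.998, 0.058, -0.0], [0.058, -0.998, -0.0], [-0.0, 0.0, -1.0]]
ft_force: [-0.1, 0.1, -0.4]
grip_width: 0.0851
gripper_force: 0.0
```

Emit:
creep_tool([
  {"sz":-0.2, "finger_gap":0.085},
  {"sz":-0.6, "finger_gap":0.085},
  {"sz":-0.8, "finger_gap":0.085},
  {"sz":-0.6, "finger_gap":0.085},
  {"sx":-0.524, "sy":-0.29, "finger_gap":0.085},
  {"sx":-0.524, "sy":-0.29, "finger_gap":0.085},
  {"sx":-0.524, "sy":-0.29, "finger_gap":0.085},
  {"yaw":0.08, "finger_gap":0.085},
  {"yaw":0.0789, "finger_gap":0.085},
  {"finger_gap":0.085},
])

```text
time_s: 21.1
position: [0.4222, 0.3334, 0.1421]
tool_rot: [[0.982, -0.191, 0.001], [-0.191, -0.982, 0.0], [0.001, -0.001, -1.0]]
ft_force: [0.8, 1.1, 0.5]
grip_width: 0.0848
gripper_force: 0.0
```

Run:
```python
from h import *
print(observe()["position"])
d=get_image("top");np.savez("top3.npz",**d);cv2.imwrite("pics/vee1.png",cv2.resize(d["pixels"][150:330,130:400,::-1],(800,533),interpolation=cv2.INTER_CUBIC))
```

```text
[0.42221914 0.33344855 0.14211018]
```

View pics/vee1.png

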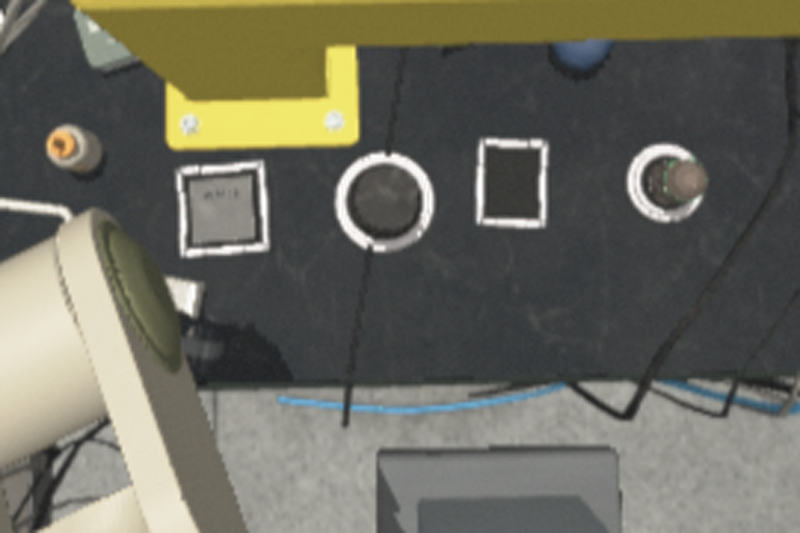

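Chip box is flat in the square nest (crop 222,208), can and objective are fine. Now the vee block.

Scaled: 0.03 m is 0.6, 0.014 m is 0.28.

Emit:
creep_tool([
  {"sz":0.6, "finger_gap":0.085},
  {"sz":0.6, "finger_gap":0.085},
  {"sz":0.6, "finger_gap":0.085},
  {"sz":0.28, "finger_gap":0.085},
  {"sz":0.16, "finger_gap":0.085},
  {"finger_gap":0.085},
  {"finger_gap":0.085},
])

```text
time_s: 21.85
position: [0.4228, 0.3334, 0.0301]
tool_rot: [[0.982, -0.19, 0.001], [-0.19, -0.982, 0.001], [0.001, -0.001, -1.0]]
ft_force: [-0.5, 0.2, 0.3]
grip_width: 0.0849
gripper_force: 0.0
```

Emit:
creep_tool([
  {"finger_gap":0.055},
  {"finger_gap":0.025},
  {"finger_gap":0.025},
  {"finger_gap":0.025},
  {"finger_gap":0.025},
  {"finger_gap":0.025},
  {"finger_gap":0.025},
], grip_n=60)

```text
time_s: 22.55
position: [0.4227, 0.3336, 0.03]
tool_rot: [[0.982, -0.19, 0.001], [-0.19, -0.982, 0.001], [0.001, -0.001, -1.0]]
ft_force: [-1.4, -0.1, 6.4]
grip_width: 0.0349
gripper_force: 61.1
```

Scaled: -0.035 m is -0.7, -0.03 m is -0.6, -4.1 degrees / 90 = -0.0456.

Emit:
creep_tool([
  {"sz":-0.2, "finger_gap":0.025},
  {"sz":-0.6, "finger_gap":0.025},
  {"sz":-0.7, "finger_gap":0.025},
  {"sz":-0.6, "finger_gap":0.025},
  {"yaw":-0.0456, "finger_gap":0.025},
  {"yaw":-0.0456, "finger_gap":0.025},
  {"finger_gap":0.025},
  {"finger_gap":0.025},
])

```text
time_s: 23.35
position: [0.4221, 0.3331, 0.1343]
tool_rot: [[0.999, -0.05, -0.001], [-0.05, -0.999, -0.0], [-0.001, 0.0, -1.0]]
ft_force: [0.8, 0.4, -2.6]
grip_width: 0.0352
gripper_force: 60.7
```

Emit:
creep_tool([
  {"sx":0.22, "sy":0.546, "finger_gap":0.025},
  {"sx":0.22, "sy":0.546, "finger_gap":0.025},
  {"sx":0.22, "sy":0.546, "finger_gap":0.025},
  {"sx":0.22, "sy":0.546, "finger_gap":0.025},
  {"sx":0.22, "sy":0.546, "finger_gap":0.025},
  {"sx":0.22, "sy":0.546, "finger_gap":0.025},
  {"sx":0.22, "sy":0.546, "finger_gap":0.025},
  {"sx":0.22, "sy":0.546, "finger_gap":0.025},
  {"sx":0.22, "sy":0.546, "finger_gap":0.025},
  {"sx":0.22, "sy":0.542, "finger_gap":0.025},
])

```text
time_s: 24.35
position: [0.5191, 0.0542, 0.1342]
tool_rot: [[0.999, -0.05, -0.001], [-0.05, -0.999, 0.0], [-0.001, -0.0, -1.0]]
ft_force: [0.3, 0.4, -3.6]
grip_width: 0.0352
gripper_force: 60.7
```

Emit:
creep_tool([
  {"sz":0.6, "finger_gap":0.025},
  {"sz":0.6, "finger_gap":0.025},
  {"sz":0.4, "finger_gap":0.025},
  {"finger_gap":0.025},
  {"finger_gap":0.025},
])

```text
time_s: 24.85
position: [0.5192, 0.0554, 0.0547]
tool_rot: [[0.999, -0.049, -0.0], [-0.049, -0.999, -0.0], [-0.0, 0.0, -1.0]]
ft_force: [-0.1, -0.9, -1.8]
grip_width: 0.0348
gripper_force: 60.6
```

Contact is expected at TCP z = 0.035.

Scaled: 0.01 m is 0.2, 0.005 m is 0.1.

Emit:
creep_tool([
  {"sz":0.2, "finger_gap":0.025},
  {"sz":0.1, "finger_gap":0.025},
  {"sz":0.04, "finger_gap":0.025},
  {"sz":0.02, "finger_gap":0.025},
  {"finger_gap":0.025},
  {"finger_gap":0.025},
])

```text
time_s: 25.45
position: [0.5191, 0.0554, 0.0365]
tool_rot: [[0.999, -0.049, 0.0], [-0.049, -0.999, -0.0], [0.0, 0.0, -1.0]]
ft_force: [0.4, 0.2, -1.6]
grip_width: 0.035
gripper_force: 60.8
```

Emit:
creep_tool([
  {"sz":0.02, "finger_gap":0.025},
  {"sz":0.04, "finger_gap":0.025},
  {"finger_gap":0.025},
  {"finger_gap":0.025},
])

```text
time_s: 25.85
position: [0.5192, 0.0554, 0.035]
tool_rot: [[0.999, -0.048, 0.002], [-0.048, -0.999, -0.0], [0.002, 0.0, -1.0]]
ft_force: [-5.8, 0.4, 17.4]
grip_width: 0.0351
gripper_force: 63.1
```

Careful with the scale: shifts go in shares of 50 mm and turns go in shares of 90 degrees. That gives: -0.001 m is -0.02.

Emit:
creep_tool([
  {"sz":-0.02, "finger_gap":0.025},
  {"finger_gap":0.05},
  {"finger_gap":0.085},
  {"finger_gap":0.085},
  {"finger_gap":0.085},
  {"finger_gap":0.085},
])

```text
time_s: 26.45
position: [0.519, 0.0555, 0.0342]
tool_rot: [[0.999, -0.048, -0.0], [-0.048, -0.999, 0.0], [-0.0, -0.0, -1.0]]
ft_force: [-0.7, 0.2, 1.4]
grip_width: 0.0847
gripper_force: 0.0
```

Emit:
creep_tool([
  {"sz":-0.2, "finger_gap":0.085},
  {"sz":-0.6, "finger_gap":0.085},
  {"sz":-0.8, "finger_gap":0.085},
  {"sz":-0.8, "finger_gap":0.085},
  {"sz":-0.6, "finger_gap":0.085},
  {"sx":-0.8, "finger_gap":0.085},
  {"sx":-0.8, "finger_gap":0.085},
  {"sx":-0.8, "finger_gap":0.085},
  {"sx":-0.8, "finger_gap":0.085},
  {"finger_gap":0.085},
])

```text
time_s: 27.45
position: [0.3547, 0.064, 0.1847]
tool_rot: [[0.999, -0.048, -0.002], [-0.048, -0.999, 0.0], [-0.002, -0.0, -1.0]]
ft_force: [0.4, -0.7, -0.0]
grip_width: 0.0851
gripper_force: 0.0
```

Run:
```python
from h import *
print(observe()["position"])
d=get_image("top");W=world(d)
cv2.imwrite("pics/end.png",cv2.resize(d["pixels"][150:330,130:400,::-1],(800,533),interpolation=cv2.INTER_CUBIC))
for n,x,y,h in (("chip",.505,.294,.021),("can",.507,.16,.069),("vee",.5203,.0552,.039),("obj",.517,-.071,.066)):
    m=(abs(W[...,0]-x)<.04)&(abs(W[...,1]-y)<.04)&(abs(W[...,2]-h)<.006)
    P=W[m];q=cv2.minAreaRect(P[:,:2].astype(np.float32))
    print(n,"want",(x,y),"got",np.round(q[0],4),np.round(q[1],4),round(q[2],1),"top",np.median(P[:,2]).round(4))
```

```text
[0.35472515 0.0639514  0.18467703]
chip want (0.505, 0.294) got [0.5041 0.2932] [0.0513 0.0509] 2.7 top 0.021
can want (0.507, 0.16) got [0.5084 0.16  ] [0.0501 0.05  ] 88.6 top 0.07
vee want (0.5203, 0.0552) got [0.5206 0.0544] [0.0363 0.05  ] 88.1 top 0.0386
obj want (0.517, -0.071) got [ 0.5171 -0.0728] [0.0276 0.0267] 50.8 top 0.0646
```

View pics/end.png

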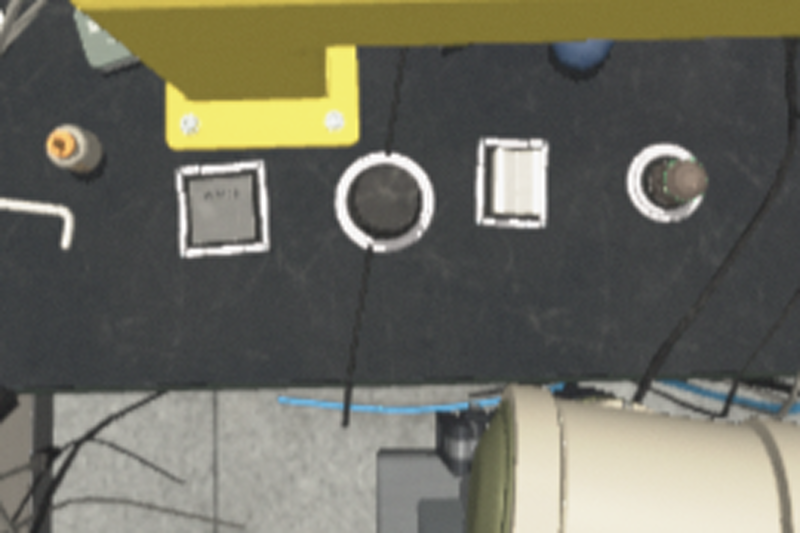

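All four are in their nests: chip box (222,208), can (386,200), vee block (515,182), objective (680,178). Every top is about 4 to 6 mm higher than on the bench, and each centre is within 2 mm. Hex key and bottle have not moved. Handing in.

```bash
python3 -c "
from rig import *
print(close_job())"
```

```text
the job is handed in; nothing more can be done
None
```

I put the objective, can, vee block and chip box each upright on the pad of its matching nest (centres within about 2 mm by the top camera), released them and handed the job in at about 27.5 s; the hex key and dropper bottle look unmoved, and the hand-in returned no verdict.

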